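# Gauge the thickness of a shadow-puppet limb blank

### The job

Lay the puppet limb blank with one round head flat on the thickness gauge's rest, head first and pushed home against both stop pins, and let go of it. Then turn the ratchet cap on top of the thimble clockwise until the ratchet slips on the clamped head, stopping before it has slipped a quarter turn, without leaning on the screw. Let go, leave the blank clamped there, and leave the other blanks alone.

Things in the scene. Friction and masses are not known exactly. Their poses are not given: they have to be found in the camera images.
- limb: the limb blank to gauge, stiff pale hide board 7 mm thick, 40 g, flat on the bench: a straight tail 22 mm wide and 102 mm long with ONE round head 30 mm in diameter at its +x end, 124 mm overall. Origin: underside, middle of the length (about its centre of mass); x along the blank towards the head, z up
- head (a point): centre of the limb blank's round head, on its upper face: 47 mm from the origin along +x, 7 mm above the underside. Axes as the blank's
- grip (a point): a good place to take the blank: on the tail's centre line, 80 mm behind the head's centre, at half thickness; pinch across the 22 mm width (along the blank's y)
- double: another blank of the same board, with a round head at BOTH ends, 128 mm long; leave alone. Origin: centre of underside
- plume: another blank of the same board, a broad 46 mm plume on a narrow 14 mm stem; leave alone. Origin: centre of underside
- gauge: thickness gauge, a stand fixed to the bench. Origin on the bench under the spindle axis, z up; the blank goes in along the gauge's +x. Base plate 14 mm high (x -65 to +35, y -55 to +75 mm). A column (x +-13, y +38 to +62 mm) carries an arm (x +-13, y -18 to +62 mm, z 74 to 94 mm) over the rest
- rest (a point): point on the rest's top face on the spindle axis, 40 mm above the bench; axes as the gauge's. The flat steel rest spans x -65 to +35, y -28 to +28 mm; a blank that lies home overhangs it at -x. Two stop pins, 6 mm thick, 10 mm high, stand on it at x +15, y +-10 mm: a 30 mm head pushed against both has its centre on the spindle axis
- spindle: upright measuring spindle, a 10 mm steel rod with a ball tip, on the gauge's z axis. Origin: lowest point of the tip, at the start 52 to 56 mm above the bench. It does not turn; the screw lowers it 3.5 mm per radian of the thimble turning clockwise seen from above, down to 41 mm at most
- thimble: plain aluminium thimble, 28 mm diameter, 20 mm high; origin at the centre of its underside, 50 mm above the spindle tip; it sinks with the spindle. Its x axis is marked by a black line on top and side. Turning it takes about 0.06 N m; it stays where it is left (14 N on the tip does not drive it back), but about 17 N straight down on cap or thimble pushes it down
- ratchet: dark knurled ratchet cap, 20 mm diameter, 32 mm high, coaxial on the thimble's top; origin: centre of its underside, 70 mm above the spindle tip. White line along its x axis, in line with the thimble's black line at the start. Turned clockwise it takes the thimble along and sinks 3.5 mm per radian; above 0.105 N m it slips and turns without sinking
- cap_top (a point): centre of the ratchet cap's top face, 32 mm above its underside. With no push or pull on the screw the ratchet slips when the spindle presses with about 14 N; pulling up on the cap while turning makes it slip too soon, pushing down adds to the press on the blank (over 24 N is too much)

How it is judged:
On the way, in this order (a step that is already met when the one before it is completed fails the run):
1. the limb blank lies flat on the rest, home against the pins, let go, spindle not yet pressing (horizontal distance between head and rest below 0.0035 m and angle between the x axis of limb and the x axis of gauge, either way round below 0.17 rad and angle between limb's own z axis and vertical below 0.05 rad and z of head in the frame of rest below 0.009 m and contact force between the fingers and limb below 0.2 N and contact force between spindle and limb below 0.5 N), for 0.2 s.
2. the ratchet has slipped on the thimble (over 14 degrees) while the spindle presses on the blank with over 7 N (angle between the x axis of ratchet and the x axis of thimble, either way round above 0.25 rad and contact force between spindle and limb above 7 N), for 0.2 s.
At the end, for the whole second after the job is handed in: The limb blank lies flat on the rest (within 0.05 rad, along the gauge's x within 0.17 rad), its head's centre within 4 mm of the spindle axis, clamped by the spindle with over 5 N, the ratchet cap slipped on the thimble by more than 0.2 rad, everything at rest and let go (horizontal distance between head and rest below 0.004 m and angle between the x axis of limb and the x axis of gauge, either way round below 0.17 rad and angle between limb's own z axis and vertical below 0.05 rad and z of head in the frame of rest between 0.004 and 0.009 m and contact force between spindle and limb above 5 N and angle between the x axis of ratchet and the x axis of thimble, either way round above 0.2 rad and linear speed of limb below 0.02 m/s); the robot touches nothing.
It fails at once if the spindle presses on the blank with over 24 N (leaning on the screw, or turning the thimble past the ratchet) (contact force between spindle and limb above 24 N).
It fails at once if the ratchet has slipped a quarter turn (over 1.48 rad) (angle between the x axis of ratchet and the x axis of thimble, either way round above 1.48 rad).
It fails at once if another blank is moved by over 20 mm (distance of any of double, plume from where it was at the start of the episode above 0.02 m).
It also fails if it takes over 72 s, if anything falls off the work surface, if the arm or the gripper's body presses on something with over 40 N, if the wrist force passes 120 N, or if a joint passes its speed limit or range.

### The arm

A 7-joint arm with a two-finger parallel gripper is mounted at the origin on the work surface. World frame = base frame: x ahead of the robot, y to its left, z up, the work surface at z = 0. Lengths are in m, angles in rad, forces in N, time in s.
With the tool pointing down it reaches from about 0.4 to 0.925 m from the base axis. Payload 5.6 kg.
Tool frame: the origin (TCP) lies at the very end of the fingers, on their centre line; the grasp point (between the pads) lies 19 mm behind it; z points along the fingers, y is the line along which they close (so a half turn about z gives the same grasp; the last joint's range is limited). The gripper opens to 85 mm and grips with 20 to 120 N. Pads are 22 mm wide; open, the fingers measure 114 mm over their backs; the gripper's body (76 mm by 85 mm) begins 54 mm behind the grasp point. The pads swing forward as they close: fully open they stand 13 mm farther back than shut.
Start: joints at [1.216, 0.468, -0.012, 1.603, 0.006, 1.071, -0.056], TCP at [0.199, -0.619, 0.231] pointing down, gripper open.
Joint ranges: [-2.53, 2.53], [-0.31, 2.02], [-1.57, 1.55], [0.28, 2.44], [-1.29, 4.43], [0.15, 1.84], [-2.92, 2.92]. Speed limits (rad/s): [2.57, 2.57, 3.14, 3.14, 3.14, 3.14, 3.14].

### API

Orientations are given as a rotation vector (axis times angle).
In Python, from rig import r gives the robot as it stands. The module is installed in compiled form; this text tells all that it offers.
- The arm moves only by the shell command python3 -m crank 'ROWS' [FORCE]. ROWS is a JSON object of lists of equal length, an entry for each row: "fingers": the opening, from -1 (shut) to 1 (fully open), so that 0 is half open; "linear": the shift along the tool's x, y, z in mm, a list of three; "delta_rot": the turn, a rotation vector about the tool's x, y, z in degrees, a list of three. A call has 1 to 20 rows; each row is the pose to reach, as a shift and turn from the pose commanded when the call began, along the tool's axes at that moment; what a row does not reach only later rows make up. A row lasts 1/8 s, in which the tool goes at most 62.5 mm and 10.7 degrees, less where a joint would pass 70% of its speed; a pose out of reach is approached as far as the arm can. A call with a gripper value outside its range is refused whole. The fingers move at their own pace and stop on an object; FORCE is the grip in N (left out, the last holds). Time passes only in rows, so rows that repeat a pose let the fingers close. It gives the time, the measured TCP pose, the force, the opening and the grip force at its end, in the units of the state.
- r.state(): the state, without advancing time (a new reading comes with each control period).
- r.camera(name): name is "scene" or "top" or "wrist"; returns a dict with "image" (420x560x3 uint8, blue, green, red), "K" (3x3 intrinsics, pixels), "R" (3x3) and "t" (3): a world point X has camera coordinates R X + t. Camera axes: x right, y down, z forward; pixel columns grow to the right and rows downward; lengths in m; the calibration is good to about 2 mm. The wrist camera is an equidistant fisheye: a pixel r from the principal point sees the ray r / f radians off the axis. A picture is of the moment at which its call begins. There is no depth.
- r.finish_job(): hands the job in; it is judged then, once.
The state is a dict: "time_s": time; "joint_positions": joint angles; "dq": joint speeds; "effort": joint torques, N m; "tcp_pos": TCP position; "tcp_rot": TCP orientation; "contact_force": force on the tool from outside, world axes, zero at the start; "ft_torque": the same for the moment, N m; "width": finger opening in m; "gripper_force": force on a finger pad.
Only numpy, scipy, OpenCV 4.12 (cv2) and the standard library are available. Lean on these libraries where they do the work, as an engineer would, in place of code of your own. Each camera call takes 0.05 s, during which the arm holds its last target. There are 200 camera calls.

## Working session

There is one attempt and no reset: what is moved stays moved. The work goes in short steps, Python scripts to look and compute and a shell command to move; the robot and the scene stay as the last step left them, time stands still between calls to the robot, and variables do not carry over. Pictures are saved under pics/ and viewed, at most 10 in all, crops included, and the job is handed in when it is done.

```bash
mkdir -p pics; python3 - <<'E'
from rig import r
import cv2,numpy as np
s=r.state();print({k:np.round(v,3).tolist() for k,v in s.items()})
for n in("scene","top","wrist"):
    c=r.camera(n);cv2.imwrite(f"pics/{n}0.png",c["image"]);print(n,np.round(c["K"],1).tolist(),np.round(c["R"],4).tolist(),np.round(c["t"],4).tolist())
    np.savez(f"{n}0.npz",**c)
E
```

```text
{'time_s': 0.0, 'joint_positions': [1.216, 0.468, -0.012, 1.604, 0.006, 1.071, -0.056], 'dq': [-0.001, 0.0, -0.001, -0.003, -0.0, 0.002, 0.0], 'effort': [0.0, -53.238, 0.022, -25.131, 0.011, 0.008, 0.0], 'tcp_pos': [0.199, -0.618, 0.23], 'tcp_rot': [-3.102, -0.488, 0.001], 'contact_force': [-0.107, 0.04, -0.289], 'ft_torque': [0.022, -0.008, 0.052], 'gripper_force': 0.0, 'width': 0.085}
scene [[535.2, 0.0, 281.9], [0.0, 535.2, 210.0], [0.0, 0.0, 1.0]] [[-0.7808, 0.6246, 0.0156], [0.4973, 0.6363, -0.5898], [-0.3783, -0.4527, -0.8074]] [0.4776, -0.1303, 1.2724]
top [[461.2, 0.0, 279.6], [0.0, 461.2, 201.5], [0.0, 0.0, 1.0]] [[0.0049, -0.9994, -0.0347], [-0.9977, -0.0025, -0.0679], [0.0677, 0.0349, -0.9971]] [-0.0995, 0.5378, 0.9883]
wrist [[325.2, 0.0, 281.1], [0.0, 325.2, 214.1], [0.0, 0.0, 1.0]] [[0.3057, -0.9521, -0.0014], [-0.9135, -0.2937, 0.2817], [-0.2686, -0.0849, -0.9595]] [-0.6498, -0.0358, 0.3804]
```

View pics/scene0.png

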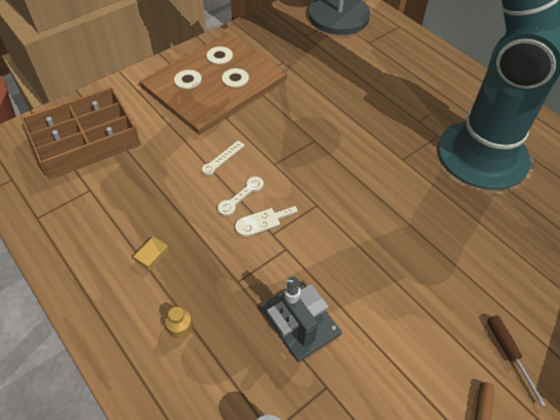

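View pics/top0.png

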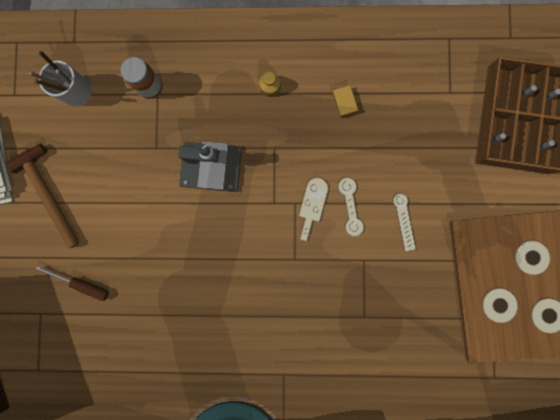

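The scene and top views show three pale blanks. The limb (one head, straight tail) is at top px (403,222), with its head at (400,200). The gauge is at top px (211,166), with its rest pale grey. I'll segment the limb and enlarge the gauge.

```bash
cat > h.py <<'E'
import numpy as np,cv2
def ray(c,p):
    K,R,t=c["K"],c["R"],c["t"]
    d=R.T@np.linalg.inv(K)@np.array([p[0],p[1],1.]);o=-R.T@t
    return o,d/np.linalg.norm(d)
def fray(c,p):
    K,R,t=c["K"],c["R"],c["t"];v=np.array([p[0]-K[0,2],p[1]-K[1,2]]);a=np.hypot(*v)/K[0,0]
    u=v/np.hypot(*v);d=np.r_[u*np.sin(a),np.cos(a)];return -R.T@t,R.T@d
def plane(od,z):
    o,d=od;return o+d*(z-o[2])/d[2]
def tri(a,b):
    A=[];y=[]
    for o,d in(a,b):
        P=np.eye(3)-np.outer(d,d);A.append(P);y.append(P@o)
    return np.linalg.lstsq(np.vstack(A),np.hstack(y),rcond=None)[0]
def proj(c,X):
    q=c["K"]@(c["R"]@X+c["t"]);return q[:2]/q[2]
E
python3 - <<'E'
from h import *
T=np.load("top0.npz");S=np.load("scene0.npz")
for n,c in(("top",T),("scene",S)):
    im=c["image"];hsv=cv2.cvtColor(im,cv2.COLOR_BGR2HSV)
    m=((im.min(2)>120)&(hsv[...,1]<80)).astype(np.uint8)*255
    for k in cv2.findContours(m,0,1)[0]:
        if cv2.contourArea(k)<60: continue
        P=np.array([plane(ray(c,p),.007)[:2] for p in k[:,0]])
        rc=cv2.minAreaRect((P*1000).astype(np.float32))
        print(n,np.round(k[:,0].mean(0)),np.round(rc[0],1),np.round(rc[1],1),round(rc[2],1))
a=cv2.resize(T["image"][125:205,165:260],None,fx=4.2,fy=4.2,interpolation=2)
b=cv2.resize(S["image"][270:365,250:350],None,fx=4,fy=4,interpolation=2)
o=np.zeros((400,800,3),np.uint8);o[:a.shape[0],:a.shape[1]]=a;o[:380,400:800]=b;cv2.imwrite("pics/z.png",o)
E
```

```text
top [548. 315.] [ 298.4 -662.8] [56.2 69.3] 88.0
top [500. 305.] [ 318.9 -568.4] [67.1 68. ] 88.6
top [532. 257.] [ 420.1 -639.6] [66.  69.5] 0.3
top [404. 222.] [ 495.4 -367.2] [123.1  27.1] 8.8
top [350. 206.] [ 528.7 -252.2] [126.5  36.1] 9.6
top [311. 209.] [ 523.3 -166.3] [ 45.  138.5] 74.9
top [210. 178.] [598.6  57.4] [55.9 53.7] 0.1
top [133.  69.] [838.3 238.2] [53.6 52.8] 1.4
scene [268. 418.] [768.6 159.9] [ 6.5 38.7] 51.6
scene [531. 383.] [369.1 400.2] [83.7  6. ] 67.2
scene [279. 320.] [644.6  32.5] [60.1 16.9] 84.9
scene [306. 299.] [578.2  32.3] [73.2 57.7] 85.7
scene [ 32. 356.] [1050.6 -236.6] [456.7 134. ] 89.8
scene [266. 219.] [ 520.6 -165.7] [ 49.9 141.3] 74.5
scene [240. 195.] [ 525.5 -252.5] [129.4  40.9] 10.0
scene [222. 158.] [ 493.5 -370.6] [125.5  33. ] 12.4
scene [503. 142.] [-74.5   3.3] [ 53.2 135.2] 55.1
scene [187.  79.] [ 409.6 -650.5] [71.3 71.5] 52.4
scene [235.  77.] [ 306.1 -580.7] [72.3 68.8] 53.5
scene [219.  55.] [ 285.6 -682.1] [73.6 70.9] 22.8
scene [212.  22.] [ 213.9 -813.1] [63.4 46.2] 56.1
scene [542.   7.] [-624.8 -272.5] [ 19.8 131.2] 82.3
```

View pics/z.png

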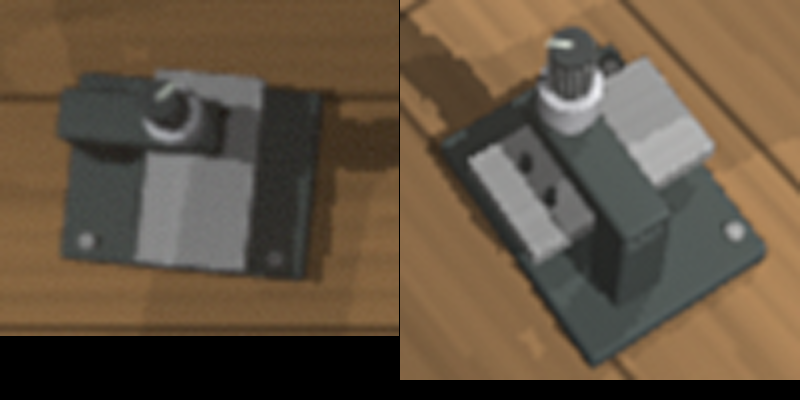

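The zoom shows the rest top with corners at about top-crop (136,263), (247,272), (262,79). The column and arm are on the left, so gauge +x is roughly world +x. The cap is at crop (168,95). Next I'll fit the gauge pose and the limb axis.

```bash
python3 - <<'E'
from h import *
T=np.load("top0.npz");S=np.load("scene0.npz")
z=lambda x,y:(165+x/4.2-.4,125+y/4.2-.4)
s=lambda x,y:(250+(x-400)/4-.4,270+y/4-.4)
def fit(c,pts,obj,h):
    W=np.array([plane(ray(c,p),h)[:2] for p in pts]);O=np.array(obj,float)/1000
    a=W-W.mean(0);b=O-O.mean(0)
    th=np.arctan2((b[:,0]*a[:,1]-b[:,1]*a[:,0]).sum(),(b*a).sum());R=np.array([[np.cos(th),-np.sin(th)],[np.sin(th),np.cos(th)]])
    t=W.mean(0)-R@O.mean(0);print(np.round(t*1000,1),"yaw",round(np.degrees(th),2),"res",np.round((W-(O@R.T+t))*1000,1).tolist())
fit(T,[z(136,263),z(247,272),z(262,79)],[(-65,28),(-65,-28),(35,-28)],.04)
fit(T,[z(62,258),z(305,277),z(322,92)],[(-65,75),(-65,-55),(35,-55)],.014)
fit(S,[s(595,365),s(766,243),s(442,146)],[(35,75),(-65,75),(35,-55)],.014)
fit(S,[s(541,263),s(469,157),s(715,148),s(641,58)],[(35,28),(35,-28),(-65,28),(-65,-28)],.04)
print("cap",np.round(tri(ray(T,z(168,95)),ray(S,s(571,42)))*1000,1))
c=T;im=c["image"];hsv=cv2.cvtColor(im,cv2.COLOR_BGR2HSV)
m=((im.min(2)>110)&(hsv[...,1]<90)).astype(np.uint8)
for c,seed in((T,(404,222)),(S,(222,158))):
    im=c["image"];hsv=cv2.cvtColor(im,cv2.COLOR_BGR2HSV);m=((im.min(2)>110)&(hsv[...,1]<90)).astype(np.uint8)
    m=cv2.morphologyEx(m,cv2.MORPH_CLOSE,np.ones((3,3)))
    n,l,st,ce=cv2.connectedComponentsWithStats(m);i=1+np.argmin(np.hypot(*(ce[1:]-seed).T))
    P=np.array([plane(ray(c,p),.0045)[:2]*1000 for p in np.argwhere(l==i)[:,::-1]])
    u=np.linalg.svd(P-P.mean(0),full_matrices=False)[2][0];u*=np.sign(u[0]);q=(P-P.mean(0))@u;w=(P-P.mean(0))@[-u[1],u[0]]
    mid=P.mean(0)+u*(q.min()+q.max())/2
    print("limb",np.round(mid,1),np.degrees(np.arctan2(u[1],u[0])),np.ptp(q),"grip",np.round(mid-33*u,1))
E
```

```text
[629.3  46. ] yaw -4.21 res [[0.4, 0.5], [-0.0, -0.7], [-0.3, 0.2]]
[630.6  44.9] yaw -4.59 res [[0.3, -0.9], [0.9, 0.4], [-1.1, 0.5]]
[628.1  45.6] yaw -3.99 res [[0.5, 0.0], [1.1, -2.4], [-1.7, 2.4]]
[628.1  46.3] yaw -4.73 res [[-0.5, 2.6], [-2.2, -2.3], [0.8, 0.4], [1.9, -0.6]]
cap [629.5  42.  158.4]
limb [ 495.7 -369. ] 10.510519947085722 123.4162250829412 grip [ 463.3 -375.1]
limb [ 492.1 -370.5] 11.072194335885792 125.68193181292818 grip [ 459.7 -376.8]
```

```bash
cat >> h.py <<'E'
from scipy.spatial.transform import Rotation as Ro
def goal(xyz,yaw,s):
    "xyz mm, yaw deg of tool x, tool pointing down -> linear mm, delta_rot deg"
    R0=Ro.from_rotvec(s["tcp_rot"]);Rg=Ro.from_euler("z",yaw,degrees=True)*Ro.from_euler("x",180,degrees=True)
    print("lin",np.round(R0.inv().apply(np.array(xyz)-1000*np.array(s["tcp_pos"])),1),"rot",np.round((R0.inv()*Rg).as_rotvec(degrees=True),1))
def st(s):
    x=Ro.from_rotvec(s["tcp_rot"]).as_matrix()
    print("t",round(s["time_s"],2),"tcp",np.round(1000*np.array(s["tcp_pos"]),1),"yaw",round(np.degrees(np.arctan2(x[1,0],x[0,0])),1),"zax",np.round(x[:,2],3),"F",np.round(s["contact_force"],1),"M",np.round(s["ft_torque"],3),"w",round(s["width"],4),"g",round(s["gripper_force"],1),"q7",round(s["joint_positions"][6],2))
E
python3 -c "
from h import *;from rig import r
s=r.state();st(s);goal((462,-374.5,110),10,s)"
```

```text
t 0.15 tcp [ 199.2 -618.3  230.6] yaw 17.9 zax [-0.001  0.001 -1.   ] F [-0.4  0.1 -0.1] M [-0.022 -0.041 -0.002] w 0.0854 g 0.0 q7 -0.06
lin [ 324.9 -151.2  120.7] rot [-0.1  0.   7.9]
```

```bash
python3 -m crank '{"fingers":[0,0,0,0,0,0,0,0,0,0],"linear":[[325,-151,120],[325,-151,120],[325,-151,120],[325,-151,120],[325,-151,120],[325,-151,120],[325,-151,120],[325,-151,120],[325,-151,120],[325,-151,120]],"delta_rot":[[0,0,8],[0,0,8],[0,0,8],[0,0,8],[0,0,8],[0,0,8],[0,0,8],[0,0,8],[0,0,8],[0,0,8]]}' 30 | tail -c 400; python3 - <<'E'
from h import *;from rig import r
s=r.state();st(s);c=r.camera("wrist");np.savez("w1.npz",**c);cv2.imwrite("pics/w1.png",c["image"])
E
```

```text
time_s: 1.4
tcp_pos: [0.4613, -0.3769, 0.1117]
tcp_rot: [3.129, 0.265, 0.0]
contact_force: [0.7, 0.1, 0.7]
width: 0.0427
gripper_force: 0.0
t 1.4 tcp [ 461.3 -376.9  111.7] yaw 9.7 zax [ 0.    -0.001 -1.   ] F [0.7 0.1 0.7] M [-0.026 -0.014  0.06 ] w 0.0427 g 0.0 q7 -0.81
```

View pics/w1.png

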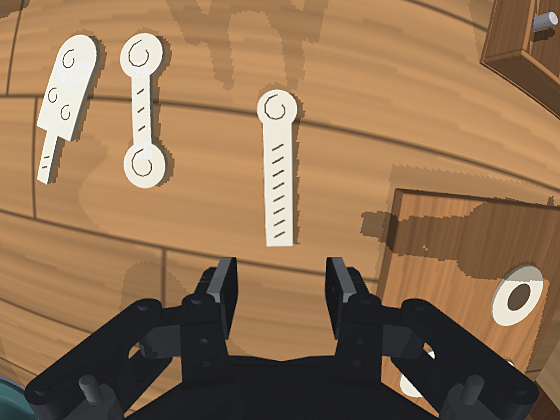

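The limb lies in front of the fingers, with its head at (277,107) and its tail end at (280,246). I'll measure it from this view.

```bash
cat >> h.py <<'E'
def limbw(c,seed,h,thr=110):
    im=c["image"];hsv=cv2.cvtColor(im,cv2.COLOR_BGR2HSV);m=((im.min(2)>thr)&(hsv[...,1]<90)).astype(np.uint8)
    m=cv2.morphologyEx(m,cv2.MORPH_CLOSE,np.ones((5,5)));l=cv2.connectedComponents(m)[1];i=l[seed[1],seed[0]]
    P=np.array([plane(fray(c,p),h)[:2]*1000 for p in np.argwhere(l==i)[:,::-1]])
    (cx,cy),wh,a=cv2.minAreaRect(P.astype(np.float32));b=cv2.boxPoints(((cx,cy),wh,a))
    e=max((b[1]-b[0],b[2]-b[1]),key=np.linalg.norm);u=e/np.linalg.norm(e);u*=np.sign(u[0]);mid=np.array([cx,cy])
    tail=P[(P-mid)@u<10];u2=np.linalg.svd(tail-tail.mean(0),full_matrices=False)[2][0];u2*=np.sign(u2[0])
    w=np.array([-u2[1],u2[0]]);off=(tail-tail.mean(0))@w
    mid=mid+w*((tail.mean(0)-mid)@w)
    print("mid",np.round(mid,1),"yaw",np.round(np.degrees(np.arctan2(u2[1],u2[0])),1),"size",np.round(wh,1),"tailw",np.round(np.ptp(off),1),"grip",np.round(mid-33*u2,1),"head",np.round(mid+47*u2,1))
    return mid,u2
E
python3 - <<'E'
from h import *;from rig import r
limbw(np.load("w1.npz"),(278,200),.006);s=r.state();st(s);goal((462,-374.5,1),10,s)
E
```

```text
mid [ 494.8 -369.2] yaw 10.5 size [125.6  29.5] tailw 22.4 grip [ 462.4 -375.2] head [ 541.1 -360.7]
t 1.45 tcp [ 461.5 -376.6  111.7] yaw 9.7 zax [ 0.    -0.001 -1.   ] F [-0.5  0.9  0.3] M [ 0.042 -0.006 -0.007] w 0.0424 g 0.0 q7 -0.81
lin [  0.8  -2.1 110.7] rot [ 0.  -0.  -0.3]
```

```bash
python3 -m crank '{"fingers":[0,0,0,0,0,-0.1,-0.2,-0.25,-0.25,-0.7,-0.9,-0.9,-0.9,-0.9],"linear":[[1,-1,50],[1,-1,90],[1,-1,105],[1,-1,109],[1,-1,111],[1,-1,111],[1,-1,111],[1,-1,111],[1,-1,111],[1,-1,111],[1,-1,111],[1,-1,111],[1,-1,111],[1,-1,111]],"delta_rot":[[0,0,-1],[0,0,-1],[0,0,-1],[0,0,-1],[0,0,-1],[0,0,-1],[0,0,-1],[0,0,-1],[0,0,-1],[0,0,-1],[0,0,-1],[0,0,-1],[0,0,-1],[0,0,-1]]}' 30 | tail -n 8; python3 -c "
from h import *;from rig import r
st(r.state())"
```

```text
time_s: 3.2
tcp_pos: [0.4634, -0.3743, 0.0005]
tcp_rot: [3.127, 0.297, 0.0]
contact_force: [-0.7, 1.0, 4.5]
width: 0.0209
gripper_force: 30.3
t 3.2 tcp [ 463.4 -374.3    0.5] yaw 10.9 zax [ 0. -0. -1.] F [-0.7  1.   4.5] M [-0.023  0.089 -0.024] w 0.0209 g 30.3 q7 -0.82
```

```bash
python3 -m crank '{"fingers":[-0.9,-0.9,-0.9,-0.9,-0.9,-0.9,-0.9,-0.9,-0.9,-0.9,-0.9,-0.9,-0.9,-0.9,-0.9,-0.9,-0.9,-0.9],"linear":[[0,0,-20],[0,0,-60],[0,0,-100],[5,-20,-119],[15,-60,-119],[25,-100,-119],[36,-140,-119],[46,-180,-119],[56,-220,-119],[66,-260,-119],[77,-300,-119],[87,-340,-119],[97,-380,-119],[104,-408,-119],[107,-418,-119],[107,-418,-119],[107,-418,-119],[107,-418,-119]],"delta_rot":[[0,0,0],[0,0,0],[0,0,0],[0,0,1],[0,0,2],[0,0,4],[0,0,5],[0,0,7],[0,0,8],[0,0,10],[0,0,11],[0,0,13],[0,0,14],[0,0,15],[0,0,15],[0,0,15],[0,0,15],[0,0,15]]}' 40 | tail -n 8; python3 - <<'E'
from h import *;from rig import r
s=r.state();st(s);c=r.camera("wrist");np.savez("w2.npz",**c);cv2.imwrite("pics/w2.png",c["image"])
E
```

```text
time_s: 5.45
tcp_pos: [0.4895, 0.0551, 0.1192]
tcp_rot: [3.139, -0.117, -0.0]
contact_force: [0.2, 0.1, 0.5]
width: 0.0205
gripper_force: 39.9
t 5.45 tcp [489.5  55.1 119.2] yaw -4.3 zax [-0.    -0.001 -1.   ] F [0.2 0.1 0.5] M [-0.022  0.02   0.034] w 0.0205 g 39.9 q7 -1.89
```

View pics/w2.png

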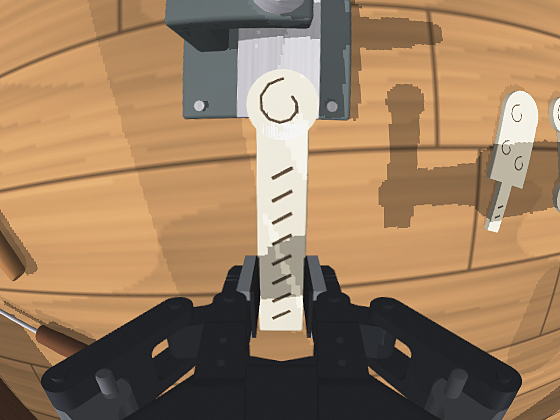

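The blank is held straight, with its head at (283,100) over the near edge of the gauge. The base corners are near (183,118) and (352,119). I'll check the limb and gauge in this view.

```bash
python3 - <<'E'
from h import *
c=np.load("w2.npz")
for h in(.1225,.1262): 
    try: limbw(c,(285,150),h,125)
    except Exception as e: print(e)
a=plane(fray(c,(184,118)),.014)*1000;b=plane(fray(c,(352,119)),.014)*1000
print(a,b,np.linalg.norm(a-b),"yaw",np.degrees(np.arctan2(*(a-b)[[0,1]]))*-1)
u=(a-b)[:2]/np.linalg.norm((a-b)[:2]);x=np.array([u[1],-u[0]])
print("origin",(a[:2]+b[:2])/2-u*10+x*65)
# measured head/tail widths in mm along row scans at z=.126
g=c["image"]
for row in(97,160,200):
    w=np.where((g[row].min(1)>150))[0];w=w[(w>235)&(w<325)]
    p,q=[plane(fray(c,(k,row)),.126)*1000 for k in(w.min()-.5,w.max()+.5)];print(row,w.min(),w.max(),np.linalg.norm(p-q),(p+q)[:2]/2)
E
```

```text
mid [536.9  51.1] yaw -4.6 size [ 35.4 161.1] tailw 22.7 grip [504.   53.8] head [583.7  47.4]
mid [537.6  51.1] yaw -4.5 size [ 34.5 156.9] tailw 22.1 grip [504.7  53.7] head [584.4  47.4]
[571.98452098 124.10978947  14.        ] [560.3774038   -5.18004232  14.        ] 129.80980615380722 yaw -5.130030199733221
origin [630.02643093  43.6928684 ]
97 237 318 34.088705669748926 [572.16987484  50.07179054]
160 257 307 21.59068732474285 [545.24247802  50.20770783]
200 257 306 21.74098656227048 [527.82908631  51.7315788 ]
```

```bash
python3 -m crank '{"fingers":[-0.9,-0.9,-0.9,-0.9,-0.9,-0.9,-0.9,-0.9,-0.9,-0.9,-0.9],"linear":[[0,0,30],[0,0,60],[0,0,74],[0,0,77],[0,0,77],[10,0,77],[25,0,77],[40,0,77],[50,0,77],[54,0,77],[54,0,77]],"delta_rot":[[0,0,0],[0,0,0],[0,0,0],[0,0,0],[0,0,0],[0,0,0],[0,0,0],[0,0,0],[0,0,0],[0,0,0],[0,0,0]]}' | tail -n 8; python3 - <<'E'
from h import *;from rig import r
s=r.state();st(s);c=r.camera("wrist");d=r.camera("scene")
cv2.imwrite("pics/w3.png",np.hstack([cv2.resize(c["image"][0:200,180:400],(440,400)),cv2.resize(d["image"][265:355,250:340],(360,400)[:1]+(400,),interpolation=2)]))
E
```

```text
time_s: 6.88
tcp_pos: [0.5433, 0.0526, 0.0421]
tcp_rot: [3.139, -0.114, -0.001]
contact_force: [-0.9, 0.3, -0.3]
width: 0.0204
gripper_force: 39.9
t 6.88 tcp [543.3  52.6  42.1] yaw -4.1 zax [-0.001 -0.    -1.   ] F [-0.9  0.3 -0.3] M [-0.     0.048 -0.011] w 0.0204 g 39.9 q7 -1.89
```

View pics/w3.png

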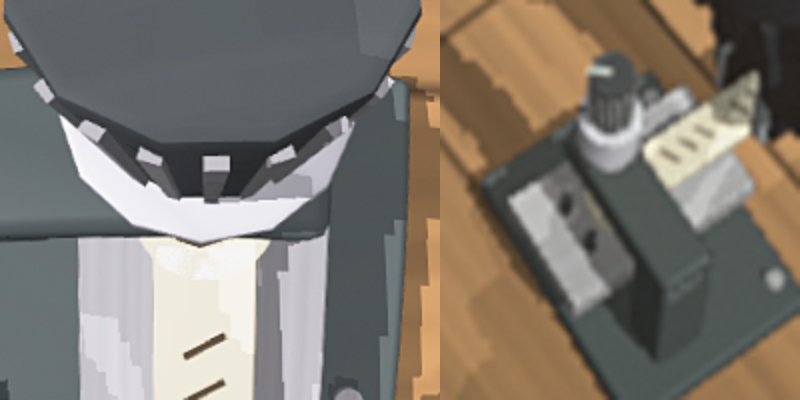

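The blank (crop columns 152–256) is centred on the rest (78–327) and has gone in under the arm without touching anything. Now I'll creep up to the pins.

```bash
python3 -m crank '{"fingers":[-0.9,-0.9,-0.9,-0.9,-0.9,-0.9],"linear":[[2,0,0],[4,0,0],[5,0,0],[6,0,0],[7,0,0],[7,0,0]],"delta_rot":[[0,0,0],[0,0,0],[0,0,0],[0,0,0],[0,0,0],[0,0,0]]}' | tail -n 8; python3 -c "
from h import *;from rig import r
for i in range(3): st(r.state())"
```

```text
time_s: 7.72
tcp_pos: [0.55, 0.0522, 0.0421]
tcp_rot: [3.139, -0.113, -0.001]
contact_force: [-1.3, -0.5, -0.5]
width: 0.0204
gripper_force: 39.9
t 7.72 tcp [550.   52.2  42.1] yaw -4.1 zax [-0.001 -0.    -1.   ] F [-1.3 -0.5 -0.5] M [-0.008  0.181  0.049] w 0.0204 g 39.9 q7 -1.88
t 7.72 tcp [550.   52.2  42.1] yaw -4.1 zax [-0.001 -0.    -1.   ] F [-1.3 -0.5 -0.5] M [-0.008  0.181  0.049] w 0.0204 g 39.9 q7 -1.88
t 7.72 tcp [550.   52.2  42.1] yaw -4.1 zax [-0.001 -0.    -1.   ] F [-1.3 -0.5 -0.5] M [-0.008  0.181  0.049] w 0.0204 g 39.9 q7 -1.88
```

```bash
python3 -m crank '{"fingers":[-0.9,-0.9,-0.9],"linear":[[1,0,0],[2,0,0],[2,0,0]],"delta_rot":[[0,0,0],[0,0,0],[0,0,0]]}' | tail -n 8; python3 -c "
from h import *;from rig import r
st(r.state())"
```

```text
time_s: 8.1
tcp_pos: [0.5502, 0.0521, 0.0416]
tcp_rot: [3.139, -0.113, -0.007]
contact_force: [-5.1, 1.1, 0.0]
width: 0.0207
gripper_force: 40.0
t 8.1 tcp [550.2  52.1  41.6] yaw -4.1 zax [-0.005 -0.    -1.   ] F [-5.1  1.1  0. ] M [ 0.154  1.157 -0.003] w 0.0207 g 40.0 q7 -1.88
```

```bash
python3 -m crank '{"fingers":[-0.9,-0.9,-0.9,-0.9],"linear":[[0,0,0.5],[0,0,1],[0,0,1.5],[0,0,1.5]],"delta_rot":[[0,0,0],[0,0,0],[0,0,0],[0,0,0]]}' | tail -n 8; python3 -c "
from h import *;from rig import r
st(r.state())"
```

```text
time_s: 8.6
tcp_pos: [0.5502, 0.0521, 0.0403]
tcp_rot: [3.139, -0.113, -0.007]
contact_force: [-6.4, 1.0, 1.7]
width: 0.0205
gripper_force: 40.2
t 8.6 tcp [550.2  52.1  40.3] yaw -4.1 zax [-0.004 -0.    -1.   ] F [-6.4  1.   1.7] M [0.085 1.225 0.002] w 0.0205 g 40.2 q7 -1.88
```

```bash
python3 -m crank '{"fingers":[-0.9,-0.9,-0.4,-0.1,0,0,0,0],"linear":[[-1,0,0.3],[-1,0,0.3],[-1,0,0.3],[-1,0,0.3],[-1,0,0.3],[-1,0,0.3],[-1,0,0.3],[-1,0,0.3]],"delta_rot":[[0,0,0],[0,0,0],[0,0,0],[0,0,0],[0,0,0],[0,0,0],[0,0,0],[0,0,0]]}' | tail -n 8; python3 - <<'E'
from h import *;from rig import r
s=r.state();st(s);c=r.camera("wrist");d=r.camera("scene");np.savez("w4.npz",**c)
cv2.imwrite("pics/w4.png",np.hstack([cv2.resize(c["image"][0:400,180:400],(330,600)),cv2.resize(d["image"][265:355,250:340],(450,600),interpolation=2)]))
E
```

```text
time_s: 9.6
tcp_pos: [0.5514, 0.0521, 0.0404]
tcp_rot: [3.14, -0.113, 0.0]
contact_force: [0.2, 0.2, -0.2]
width: 0.0424
gripper_force: 0.0
t 9.6 tcp [551.4  52.1  40.4] yaw -4.1 zax [ 0. -0. -1.] F [ 0.2  0.2 -0.2] M [-0.024 -0.043  0.029] w 0.0424 g 0.0 q7 -1.88
```

View pics/w4.png

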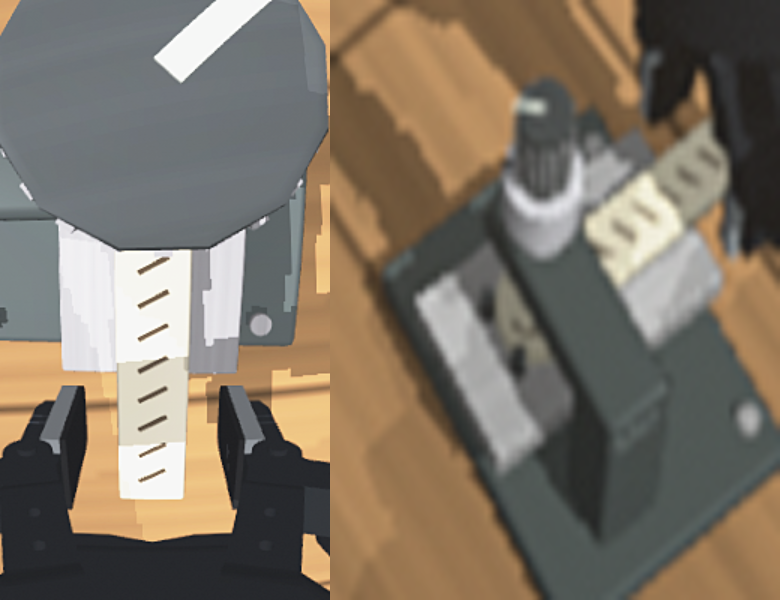

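The head sits against both pins in the scene crop, and the fingers are clear of the tail. I'll check the tail end numerically, then rise and go over the cap while unwinding joint 7 counterclockwise.

```bash
python3 - <<'E'
from h import *
c=np.load("w4.npz")
for p in((260,332),(303,332),(281,332)): print(plane(fray(c,p),.047)*1000)
E
python3 -m crank '{"fingers":[0,0,0,0,0,0.2,0.2,0.2,0.2,0.2,0.2,0.2,0.2,0.2,0.2,0.2,0.2],"linear":[[0,0,-40],[0,0,-90],[0,0,-140],[0,0,-175],[0,0,-175],[20,0,-175],[40,1,-175],[60,2,-175],[78,2,-175],[78,2,-175],[78,2,-175],[78,2,-175],[78,2,-175],[78,2,-175],[78,2,-175],[78,2,-175],[78,2,-175]],"delta_rot":[[0,0,0],[0,0,0],[0,0,0],[0,0,-10],[0,0,-20],[0,0,-30],[0,0,-40],[0,0,-50],[0,0,-60],[0,0,-70],[0,0,-80],[0,0,-90],[0,0,-100],[0,0,-100],[0,0,-100],[0,0,-100],[0,0,-100]]}' 20 | tail -n 8
python3 - <<'E'
from h import *;from rig import r
s=r.state();st(s);c=r.camera("wrist");np.savez("w5.npz",**c);cv2.imwrite("pics/w5.png",c["image"])
E
```

```text
[520.56264667  64.93751425  47.        ]
[518.91422338  42.69414221  47.        ]
[519.86856325  54.06736348  47.        ]
time_s: 11.82
tcp_pos: [0.629, 0.0445, 0.2155]
tcp_rot: [2.106, 2.331, -0.0]
contact_force: [0.7, -0.3, -0.2]
width: 0.0513
gripper_force: 0.0
t 11.82 tcp [629.   44.5 215.5] yaw 95.8 zax [ 0. -0. -1.] F [ 0.7 -0.3 -0.2] M [ 0.075 -0.035  0.023] w 0.0513 g 0.0 q7 -0.22
```

View pics/w5.png

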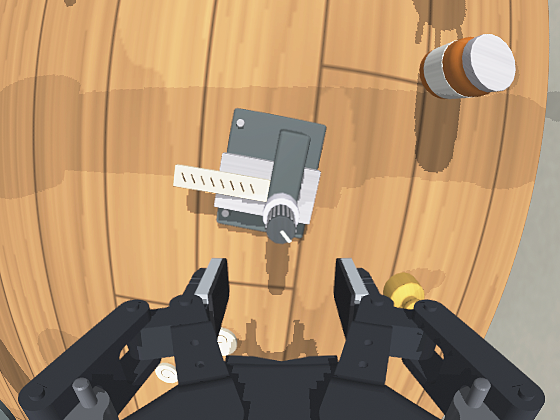

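The tail end is where a home fit predicts, at about (520,54). From above, the cap top is at about (281,229). I'll locate it more exactly.

```bash
python3 - <<'E'
from h import *
c=np.load("w5.npz");T=np.load("top0.npz");S=np.load("scene0.npz")
p=fray(c,(280.5,229.5))
for z in(.155,.157,.159): print(z,plane(p,z)*1000)
print("wrist+top",tri(p,ray(T,(204.6,147.2)))*1000,"wrist+scene",tri(p,ray(S,(292.3,280)))*1000)
o=c["image"][170:270,225:345];cv2.imwrite("pics/w5c.png",cv2.resize(o,(720,600),interpolation=2))
E
```

```text
0.155 [629.16906215  44.97211453 155.        ]
0.157 [629.10329764  45.66061717 157.        ]
0.159 [629.03753312  46.34911981 159.        ]
wrist+top [631.18515484  42.514026   149.60789901] wrist+scene [629.08903771  46.38524349 162.4993097 ]
```

View pics/w5c.png

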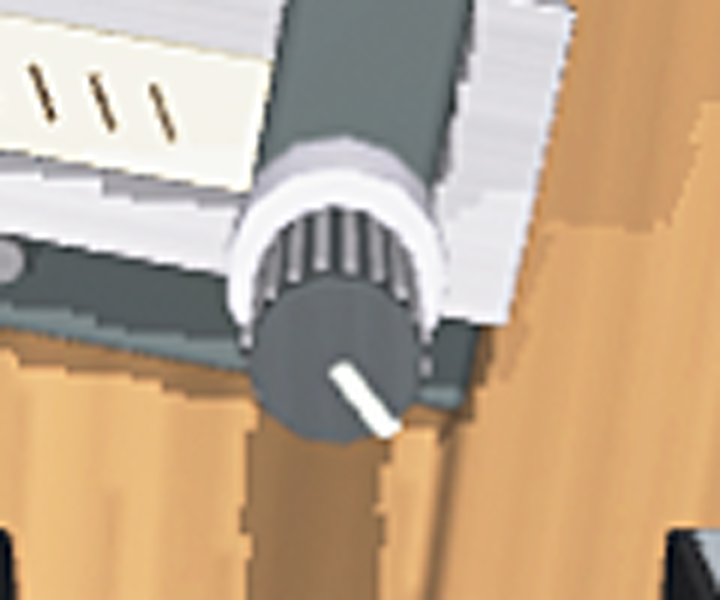

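```bash
python3 -m crank '{"fingers":[0.2,0.2,0.2,0.2,0.2,0.2,0.2,0.2,0.2,0.2,0.2,0.2,0.2,0.2,0.2,0.2,0.2],"linear":[[1,0.5,0],[1,0.5,0],[1,0.5,0],[1,0.5,0],[1,0.5,0],[1,0.5,0],[1,0.5,0],[1,0.5,0],[1,0.5,0],[1,0.5,0],[1,0.5,0],[1,0.5,25],[1,0.5,45],[1,0.5,65],[1,0.5,78],[1,0.5,81],[1,0.5,81]],"delta_rot":[[0,0,-10],[0,0,-20],[0,0,-30],[0,0,-40],[0,0,-50],[0,0,-60],[0,0,-70],[0,0,-80],[0,0,-90],[0,0,-100],[0,0,-100],[0,0,-100],[0,0,-100],[0,0,-100],[0,0,-100],[0,0,-100],[0,0,-100]]}' 20 | tail -n 8
python3 - <<'E'
from h import *;from rig import r
s=r.state();st(s);c=r.camera("wrist");np.savez("w6.npz",**c);cv2.imwrite("pics/w6.png",c["image"][120:400,100:460])
E
```

```text
time_s: 14.0
tcp_pos: [0.6297, 0.0457, 0.1347]
tcp_rot: [-0.433, 3.111, 0.0]
contact_force: [0.5, 0.8, 0.5]
width: 0.0515
gripper_force: 0.0
t 14.0 tcp [629.7  45.7 134.7] yaw -164.1 zax [ 0.  0. -1.] F [0.5 0.8 0.5] M [-0.018 -0.023 -0.045] w 0.0515 g 0.0 q7 1.28
```

View pics/w6.png

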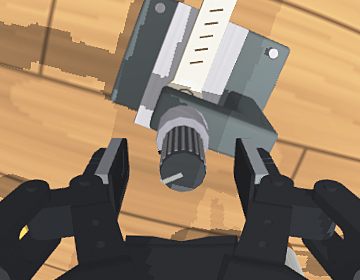

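Cap centred between the open fingers at crop (185,168), with the pads at columns 125 and 240. Close and start turning gently, following the sink (0.061 mm/deg).

```bash
python3 -m crank '{"fingers":[-0.3,-0.7,-0.9,-0.9,-0.9,-0.9],"linear":[[0,0,0],[0,0,0],[0,0,0],[0,0,0],[0,0,0],[0,0,0]],"delta_rot":[[0,0,0],[0,0,0],[0,0,0],[0,0,0],[0,0,0],[0,0,0]]}' 20 | tail -n 8
python3 -c "
from h import *;from rig import r
st(r.state())"
python3 -m crank '{"fingers":[-0.9,-0.9,-0.9,-0.9,-0.9,-0.9],"linear":[[0,0,0.3],[0,0,0.6],[0,0,0.9],[0,0,1.2],[0,0,1.2],[0,0,1.2]],"delta_rot":[[0,0,5],[0,0,10],[0,0,15],[0,0,20],[0,0,20],[0,0,20]]}' | tail -n 8
python3 -c "
from h import *;from rig import r
st(r.state())"
```

```text
time_s: 14.8
tcp_pos: [0.6297, 0.046, 0.1351]
tcp_rot: [-0.434, 3.111, 0.001]
contact_force: [-0.8, 2.2, 6.0]
width: 0.0195
gripper_force: 20.5
t 14.8 tcp [629.7  46.  135.1] yaw -164.1 zax [ 0.001  0.    -1.   ] F [-0.8  2.2  6. ] M [0.345 0.299 0.007] w 0.0195 g 20.5 q7 1.28
time_s: 15.55
tcp_pos: [0.6297, 0.0457, 0.1339]
tcp_rot: [0.112, 3.139, 0.0]
contact_force: [-0.7, 1.3, 5.9]
width: 0.019
gripper_force: 20.5
t 15.55 tcp [629.7  45.7 133.9] yaw 175.9 zax [ 0.001  0.    -1.   ] F [-0.7  1.3  5.9] M [ 0.262  0.289 -0.044] w 0.019 g 20.5 q7 0.98
```

```bash
python3 -m crank '{"fingers":[-0.9,-0.9,-0.9,-0.9,-0.9,-0.9],"linear":[[0,0,0.2],[0,0,0.8],[0,0,1.4],[0,0,2.0],[0,0,2.0],[0,0,2.0]],"delta_rot":[[0,0,10],[0,0,20],[0,0,30],[0,0,40],[0,0,40],[0,0,40]]}' | tail -n 8
python3 -c "
from h import *;from rig import r
st(r.state())"
```

```text
time_s: 16.3
tcp_pos: [0.6294, 0.0453, 0.1314]
tcp_rot: [1.176, 2.913, -0.001]
contact_force: [-1.2, 0.1, 5.1]
width: 0.0194
gripper_force: 20.4
t 16.3 tcp [629.4  45.3 131.4] yaw 136.0 zax [-0. -0. -1.] F [-1.2  0.1  5.1] M [ 0.013  0.371 -0.058] w 0.0194 g 20.4 q7 0.37
```

```bash
python3 -m crank '{"fingers":[-0.9,-0.9,-0.9,-0.9],"linear":[[0,0,0.3],[0,0,0.7],[0,0,0.7],[0,0,0.7]],"delta_rot":[[0,0,10],[0,0,20],[0,0,20],[0,0,20]]}' | tail -n 8
python3 -c "
from h import *;from rig import r
st(r.state())"
```

```text
time_s: 16.8
tcp_pos: [0.6291, 0.0452, 0.1303]
tcp_rot: [-1.663, -2.665, 0.001]
contact_force: [-1.3, -0.5, 2.8]
width: 0.0189
gripper_force: 20.2
t 16.8 tcp [629.1  45.2 130.3] yaw 116.1 zax [-0.001 -0.    -1.   ] F [-1.3 -0.5  2.8] M [-0.08   0.412 -0.02 ] w 0.0189 g 20.2 q7 0.07
```

```bash
Q='from h import *;from rig import r;st(r.state())'
python3 -m crank '{"fingers":[-0.9,-0.9,-0.9],"linear":[[0,0,0.5],[0,0,0.5],[0,0,0.5]],"delta_rot":[[0,0,10],[0,0,10],[0,0,10]]}' >/dev/null; python3 -c "$Q"
python3 -m crank '{"fingers":[-0.9,-0.9,-0.9],"linear":[[0,0,0.6],[0,0,0.6],[0,0,0.6]],"delta_rot":[[0,0,10],[0,0,10],[0,0,10]]}' >/dev/null; python3 -c "$Q"
python3 -m crank '{"fingers":[-0.9,-0.9,-0.9],"linear":[[0,0,0.6],[0,0,0.6],[0,0,0.6]],"delta_rot":[[0,0,10],[0,0,10],[0,0,10]]}' >/dev/null; python3 -c "$Q"
```

```text
t 17.18 tcp [629.   45.2 129.7] yaw 106.1 zax [-0.001 -0.    -1.   ] F [-2.1 -0.1  2.3] M [-0.211  0.551 -0.023] w 0.0188 g 20.1 q7 -0.09
t 17.55 tcp [628.9  45.2 129.1] yaw 96.1 zax [-0.001 -0.    -1.   ] F [-3.2 -1.6  1.4] M [-0.255  0.703 -0.071] w 0.0191 g 20.1 q7 -0.24
t 17.93 tcp [628.9  45.3 128.5] yaw 86.1 zax [-0.001 -0.    -1.   ] F [-4.3 -1.1  0.3] M [-0.25   0.982 -0.074] w 0.0191 g 20.1 q7 -0.39
```

```bash
Q='from h import *;from rig import r;st(r.state())'
python3 -m crank '{"fingers":[-0.9,-0.9,-0.9],"linear":[[0,-0.4,0.7],[0,-0.4,0.7],[0,-0.4,0.7]],"delta_rot":[[0,0,10],[0,0,10],[0,0,10]]}' >/dev/null; python3 -c "$Q"
python3 -m crank '{"fingers":[-0.9,-0.9,-0.9],"linear":[[0,0,0.6],[0,0,0.6],[0,0,0.6]],"delta_rot":[[0,0,10],[0,0,10],[0,0,10]]}' >/dev/null; python3 -c "$Q"
```

```text
t 18.3 tcp [628.7  45.4 127.9] yaw 76.1 zax [-0.001 -0.    -1.   ] F [-2.3 -1.3  0.1] M [-0.274  0.931 -0.046] w 0.0191 g 20.0 q7 -0.54
t 18.68 tcp [628.7  45.5 127.4] yaw 66.1 zax [-0.001 -0.    -1.   ] F [-5.2 -2.2  0.3] M [-0.332  1.067  0.01 ] w 0.019 g 20.0 q7 -0.69
```

```bash
Q='from h import *;from rig import r;st(r.state());import time;r.camera("top");st(r.state())'
python3 -m crank '{"fingers":[-0.9,-0.9,-0.9],"linear":[[-0.4,-0.5,0.6],[-0.4,-0.5,0.6],[-0.4,-0.5,0.6]],"delta_rot":[[0,0,10],[0,0,10],[0,0,10]]}' >/dev/null; python3 -c "$Q"
python3 -m crank '{"fingers":[-0.9,-0.9,-0.9],"linear":[[0,0,0.6],[0,0,0.6],[0,0,0.6]],"delta_rot":[[0,0,10],[0,0,10],[0,0,10]]}' >/dev/null; python3 -c "$Q"
```

```text
t 19.05 tcp [628.4  45.5 127. ] yaw 56.1 zax [ 0.  0. -1.] F [-3.5 -1.7  0.6] M [-0.236  0.932  0.002] w 0.0192 g 20.1 q7 -0.84
t 19.1 tcp [628.5  45.5 127.1] yaw 56.0 zax [ 0.  0. -1.] F [-3.6 -0.5  0.5] M [-0.22   0.886  0.012] w 0.0193 g 20.1 q7 -0.84
t 19.48 tcp [628.5  45.6 126.9] yaw 46.0 zax [ 0.  0. -1.] F [-5.  -0.3  3.7] M [-0.187  1.189 -0.017] w 0.0191 g 20.3 q7 -1.0
t 19.52 tcp [628.5  45.6 126.9] yaw 46.0 zax [ 0.  0. -1.] F [-5.5 -1.   2.8] M [-0.181  1.189 -0.024] w 0.0191 g 20.3 q7 -1.0
```

```bash
Q='from h import *;from rig import r;st(r.state())'
python3 -m crank '{"fingers":[-0.9,-0.9,-0.9],"linear":[[-0.4,-0.4,-0.1],[-0.4,-0.4,-0.1],[-0.4,-0.4,-0.1]],"delta_rot":[[0,0,8],[0,0,8],[0,0,8]]}' >/dev/null; python3 -c "$Q"
python3 -m crank '{"fingers":[-0.9,-0.9,-0.9],"linear":[[0,0,0],[0,0,0],[0,0,0]],"delta_rot":[[0,0,8],[0,0,8],[0,0,8]]}' >/dev/null; python3 -c "$Q"
```

```text
t 19.9 tcp [628.3  45.7 126.9] yaw 38.0 zax [ 0.001  0.    -1.   ] F [-3.8 -0.4  4.2] M [-0.043  0.859 -0.004] w 0.019 g 20.3 q7 -1.12
t 20.27 tcp [628.2  45.7 126.9] yaw 30.0 zax [ 0.001  0.    -1.   ] F [-3.4  0.2  4.6] M [0.098 0.857 0.031] w 0.0192 g 20.4 q7 -1.24
```

```bash
Q='from h import *;from rig import r;st(r.state())'
python3 -m crank '{"fingers":[-0.9,-0.9,-0.9,-0.9],"linear":[[0,0,-0.2],[0,0,-0.2],[0,0,-0.2],[0,0,-0.2]],"delta_rot":[[0,0,5],[0,0,10],[0,0,10],[0,0,10]]}' >/dev/null; python3 -c "$Q"
python3 -m crank '{"fingers":[-0.8,-0.5,-0.2,0,0.2,0.2],"linear":[[0,0,0],[0,0,0],[0,0,0],[0,0,0],[0,0,0],[0,0,0]],"delta_rot":[[0,0,0],[0,0,0],[0,0,0],[0,0,0],[0,0,0],[0,0,0]]}' >/dev/null; python3 -c "$Q"
python3 -m crank '{"fingers":[0.2,0.2,0.2,0.2,0.2,0.2,0.2,0.2,0.2],"linear":[[0,0,-20],[0,0,-50],[0,0,-90],[0,0,-130],[0,0,-130],[0,0,-130],[0,0,-130],[0,0,-130],[0,0,-130]],"delta_rot":[[0,0,0],[0,0,0],[0,0,0],[0,0,0],[0,0,0],[0,0,0],[0,0,0],[0,0,0],[0,0,0]]}' >/dev/null; python3 - <<'E'
from h import *;from rig import r
st(r.state())
for n in("wrist","scene","top"): np.savez(n+"9.npz",**r.camera(n))
def line(f,box,zc):
    c=np.load(f);x0,y0,x1,y1=box;im=c["image"][y0:y1,x0:x1];m=(im.min(2)>190).astype(np.uint8)
    n,l,s,ce=cv2.connectedComponentsWithStats(m)
    for i in range(1,n):
        if s[i,4]<8: continue
        q=np.argwhere(l==i)[:,::-1]+[x0,y0];P=np.array([plane(fray(c,p),zc)[:2]*1000 for p in q]);v=np.linalg.svd(P-P.mean(0),full_matrices=False)[2][0]
        print(f,s[i],"c",np.round(P.mean(0),1),"len",np.round(np.ptp((P-P.mean(0))@v),1),"ang",round(np.degrees(np.arctan2(v[1],v[0])),1))
line("w5.npz",(266,215,296,245),.157)
c=np.load("wrist9.npz");K=c["K"]
d=c["R"]@np.array([.629,.0455,.149])+c["t"];a=np.arctan2(np.hypot(*d[:2]),d[2]);u=d[:2]/np.hypot(*d[:2])*a*K[0,0]+K[:2,2];print("cap px",u)
x,y=u.astype(int);line("wrist9.npz",(x-14,y-14,x+14,y+14),.149)
E
```

```text
t 20.77 tcp [628.1  45.7 126.8] yaw 20.0 zax [ 0.001  0.    -1.   ] F [-2.6  0.6  5.2] M [0.299 0.79  0.057] w 0.0188 g 20.4 q7 -1.39
t 21.52 tcp [627.9  45.3 126.6] yaw 19.9 zax [ 0. -0. -1.] F [ 0.5  0.  -0.5] M [-0.032  0.01  -0.026] w 0.0511 g 0.0 q7 -1.39
t 22.65 tcp [627.6  45.4 256. ] yaw 19.9 zax [-0.001 -0.    -1.   ] F [ 0.4  0.5 -0.7] M [-0.028 -0.038 -0.009] w 0.0513 g 0.0 q7 -1.38
w5.npz [ 0  0  2  9 10] c [619.   52.2] len 5.5 ang -87.7
w5.npz [29  0  1  9  9] c [637.8  53.8] len 5.5 ang -83.5
w5.npz [14 16 12 12 53] c [632.9  41.1] len 9.7 ang -46.3
cap px [280.69943881 210.50464007]
wrist9.npz [ 0  0  6 13 51] c [632.6  57.9] len 10.3 ang -166.8
wrist9.npz [  0  14  15  14 115] c [621.6  51.1] len 15.5 ang 163.8
wrist9.npz [12 20 15  8 36] c [621.7  38.8] len 12.7 ang 130.4
```

```bash
python3 - <<'E'
from h import *;from rig import r
c=np.load("wrist9.npz");o=-c["R"].T@c["t"]*1000;print("cam",o)
s=r.state();d=np.array([629.2,45.4,0])-o;d[2]=0
goal(1000*np.array(s["tcp_pos"])+d,19.9,s)
E
```

```text
cam [695.75347028  69.22419347 399.71713148]
lin [-70.7  -0.2   0. ] rot [-0.  0. -0.]
```

```bash
python3 -m crank '{"fingers":[0.2,0.2,0.2,0.2,0.2,0.2],"linear":[[-40,0,0],[-71,0,0],[-71,0,50],[-71,0,90],[-71,0,90],[-71,0,90]],"delta_rot":[[0,0,0],[0,0,0],[0,0,0],[0,0,0],[0,0,0],[0,0,0]]}' >/dev/null; python3 - <<'E'
from h import *;from rig import r
st(r.state());c=r.camera("wrist");np.savez("wristA.npz",**c);g=cv2.cvtColor(c["image"],6).astype(np.float32);K=c["K"]
def fp(X):
    d=c["R"]@X+c["t"];n=np.hypot(*d[:2]);return d[:2]/n*np.arctan2(n,d[2])*K[0,0]+K[:2,2]
def ring(cx,cy,z,rad):
    P=np.array([fp(np.array([cx+rad*np.cos(a),cy+rad*np.sin(a),z])) for a in np.radians(np.arange(0,360,5))],np.float32)
    return cv2.remap(g,P[:,0][None],P[:,1][None],1)[0].astype(int)
C=(.6292,.0454)
print("centre px",fp(np.array([*C,.149])))
for rr in(.004,.006,.008): print("cap",rr,ring(*C,.149,rr).tolist())
for rr in(.0118,.0128): print("thimble",rr,ring(*C,.117,rr).tolist())
# cap circle centre
u=fp(np.array([*C,.149])).astype(int);print(g[u[1],u[0]-40:u[0]+41:2].astype(int).tolist());print(g[u[1]-40:u[1]+41:2,u[0]].astype(int).tolist())
E
```

```text
t 23.55 tcp [562.2  21.4 168.1] yaw 19.9 zax [ 0.002  0.    -1.   ] F [ 0.7 -0.   0.2] M [ 0.033 -0.069 -0.026] w 0.0512 g 0.0 q7 -1.36
centre px [280.04288705 123.06943856]
cap 0.004 [117, 117, 117, 118, 118, 118, 118, 118, 118, 118, 118, 118, 119, 119, 120, 120, 120, 120, 120, 119, 117, 113, 110, 125, 198, 254, 250, 249, 250, 253, 222, 131, 106, 112, 117, 118, 118, 118, 117, 117, 118, 118, 118, 118, 118, 119, 120, 120, 120, 119, 117, 115, 115, 117, 118, 118, 118, 118, 118, 119, 120, 120, 118, 118, 118, 117, 117, 117, 117, 117, 117, 117]
cap 0.006 [123, 117, 110, 116, 121, 122, 123, 121, 121, 119, 115, 118, 118, 118, 118, 119, 120, 120, 121, 120, 119, 119, 118, 114, 115, 192, 252, 250, 253, 242, 118, 111, 116, 116, 117, 117, 119, 118, 118, 118, 118, 117, 117, 117, 115, 115, 115, 116, 117, 118, 118, 119, 118, 117, 117, 117, 118, 118, 119, 120, 118, 117, 117, 117, 116, 116, 116, 117, 119, 120, 121, 121]
cap 0.008 [112, 110, 109, 109, 109, 109, 110, 112, 110, 110, 112, 112, 109, 107, 106, 110, 120, 120, 120, 121, 120, 118, 119, 118, 118, 141, 250, 249, 252, 156, 113, 120, 122, 122, 122
[... 640 characters left out ...]
 250, 253, 255, 254, 254, 252, 253, 254, 255, 255, 253, 251, 254, 255, 253, 252, 251, 249, 249, 251, 254, 134, 64, 252, 250, 249, 252, 251, 249, 254, 255, 233, 220, 221, 215, 218, 219, 219, 226, 223, 214, 201, 219, 223, 226, 224, 221, 218, 221, 219, 220, 248, 255, 254, 251, 252, 254, 254, 252]
[106, 113, 120, 120, 138, 135, 136, 135, 120, 255, 187, 115, 120, 119, 119, 118, 108, 135, 255, 255, 104, 119, 118, 119, 118, 120, 120, 119, 119, 118, 136, 224, 83, 92, 76, 142, 168, 170, 175, 99, 92]
[223, 225, 224, 223, 223, 224, 226, 242, 79, 255, 192, 103, 110, 111, 121, 118, 118, 118, 119, 119, 104, 200, 112, 121, 118, 117, 118, 122, 121, 109, 249, 246, 247, 247, 249, 253, 218, 141, 166, 169, 165]
```

The white line is at 137° and the black line at 172°, so the ratchet has slipped about 35° (0.61 rad). The arm is clear, so I'm handing in.

```bash
python3 -c "
from rig import r
print(r.finish_job())"
```

```text
the job is handed in; nothing more can be done
None
```

I handed the job in with the limb blank on the rest against both stop pins, the spindle clamped on its head, and the gripper open and clear. The ratchet slipped about 35°, measured from the cap and thimble lines. I could not measure the clamping force directly, and the hand-in gave no verdict.

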